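# Two-key gas interlock reset

### The arm

A 6-joint arm with a two-finger parallel gripper is mounted at the origin on the work surface. World frame = base frame: x ahead of the robot, y to its left, z up, the work surface at z = 0. Lengths are in m, angles in rad, forces in N, time in s.
With the tool pointing down it reaches from about 0.325 to 0.75 m from the base axis. Payload 7.6 kg.
Tool frame: the origin (TCP) lies midway between the tips of the shut fingers; the grasp point (between the pads) lies 19 mm behind it (r.hold_point_z is the distance from the TCP to the grasp point, in m); y points along the fingers, z is the direction in which the jaws open and shut, and the axes are right-handed (so a half turn about y gives the same grasp; the last joint's range is limited). The gripper opens to 85 mm and grips with 20 to 120 N. Pads are 22 mm wide; open, the fingers measure 114 mm over their backs; the gripper's body (76 mm by 85 mm) begins 54 mm behind the grasp point. The pads swing forward as they close: fully open they stand 13 mm farther back than shut.
Start: joints at [1.261, 0.052, 1.401, -0, 1.689, -0.07], TCP at [0.125, 0.51, 0.231] pointing down, gripper open.
Joint ranges: [-2.9, 2.9], [-0.91, 2.17], [0.12, 2.37], [-1.06, 4.2], [0.26, 2.73], [-2.93, 2.93]. Speed limits (rad/s): [2.57, 2.57, 3.01, 3.14, 3.14, 3.14].

### API

Orientations are given as a 3x3 rotation matrix whose columns are the frame's x, y, z axes.
In Python, from station import r gives the robot as it stands. The module is installed in compiled form; this text tells all that it offers.
- The arm moves only by the shell command python3 -m crank 'ROWS' [OPENING]. ROWS is JSON, a list of rows, each a list of 4 numbers: the shift along the world's x, y, z in cm, then the turn about the world's z in rad. In form: [[dx, dy, dz, spin], ...]. A call has 1 to 10 rows; each row shifts and turns the commanded pose from where the row before left it; what a row does not reach is not made up. A row lasts 1/12 s, in which the tool goes at most 41.7 mm and 7.16 degrees, less where a joint would pass 70% of its speed; a pose out of reach is approached as far as the arm can. A call with a gripper value outside its range is refused whole. OPENING is the opening in per cent of the stroke, from 0 (shut) to 100 (fully open), set as the call begins (- or left out, the last holds). The fingers move at their own pace and stop on an object; the grip force is fixed at half the most. Time passes only in rows, so rows that do not move let the fingers close. It gives the time, the measured TCP pose, the force and the opening at its end, in the units of the state.
- r.sense(): the state, without advancing time (a new reading comes with each control period).
- r.grab_frame(name): name is "scene" or "top" or "wrist"; returns a dict with "color" (480x640x3 uint8, blue, green, red), "camera_matrix" (3x3 intrinsics, pixels), "cam_to_world" (4x4, takes a point from camera to world coordinates). Camera axes: x right, y down, z forward; pixel columns grow to the right and rows downward; lengths in m; the calibration is good to about 2 mm. A picture is of the moment at which its call begins. There is no depth.
- r.job_done(): hands the job in, once; it reports no verdict.
The state is a dict: "time_s": time; "joint_positions": joint angles; "joint_velocities": joint speeds; "joint_efforts": joint torques, N m; "eef_pos": TCP position; "eef_rot": TCP orientation; "wrist_force": force on the tool from outside, world axes, zero at the start; "wrist_torque": the same for the moment, N m; "grip_width": finger opening in m.
Only numpy, scipy, OpenCV 4.12 (cv2) and the standard library are available. Lean on these libraries where they do the work, as an engineer would, in place of code of your own. Each camera call takes 0.05 s, during which the arm holds its last target. There are 200 camera calls.

### The job

Reset the chromatograph's gas interlock on the white control pod: with a fingertip push the clear guard's yellow lip away from the keys until the guard is fully open, then press the two blue keys together, one fingertip on each, hold both fully down for at least two seconds, and let go, leaving the guard open. Never press one blue key down on its own, do not press the red stop button, and leave the jar, the vial rack and the wrench where they are; nothing is to be lifted or carried.

Things in the scene. Friction and masses are not known exactly. Their poses are not given: they have to be found in the camera images.
- pod: White control pod fixed to the bench, 160 mm along its x, 150 mm along its y, its flat top panel 45 mm above the bench. Origin on the bench surface; the housing spans x -75 to +85 mm and y -75 to +75 mm; z up; its x axis is the direction in which the guard opens (away from the robot, give or take the pod's yaw). The two blue keys lie at x = -35 mm, y = +30 and -30 mm. Along both sides, at y = +-67 to +-73 mm, an aluminium rail stands 14 mm above the panel.
- guard (a joint): Opening of the clear sliding guard in m: 0 = closed, over both keys; 0.056 = fully open, at its end stop. It slides along the pod's +x with about 1.5 N of friction and stays where it is left. It starts closed or up to 12 mm open. The guard is a clear plate 50 mm (x) by 132 mm (y), 4 mm thick, its top 15 mm above the panel, i.e. 60 mm above the bench; closed, it spans the pod's x -58 to -8 mm. The plate does not give way to pressing.
- guard_lip (a point): Middle of the upright front face (looking to the pod's -x, toward the keys' side) of the yellow lip at the guard's far edge; it moves with the guard. The lip is 100 mm wide along y; its front face rises 16 mm above the clear plate, to 76 mm above the bench, and this point is 8 mm above the plate (68 mm above the bench); behind, the lip slopes down like a ramp 32 mm long. Closed, this face is at the pod's x = -8 mm. Pushing this face to +x opens the guard.
- key_left (a joint): Travel of the blue key at the pod's y = +30 mm, in m: 0 = up, 0.006 = fully down. It springs back. It starts moving at 0.9 N and is fully down at 3 N, so both together take 6 N.
- key_left_top (a point): Centre of the top of that key, 53 mm above the bench when up. Key cap 30 mm along the pod's x by 26 mm along its y, 8 mm proud of the panel. The two key centres are 60 mm apart.
- key_right (a joint): Travel of the blue key at the pod's y = -30 mm, in m: same key, same spring.
- key_right_top (a point): Centre of the top of the other blue key, same size and height.
- stop_box: Yellow box fixed to the bench, 85 x 85 x 50 mm, with a red mushroom stop button (40 mm across, its top 78 mm above the bench). Origin under its centre. It stands on one side of the pod, left or right. Leave it alone.
- stop (a joint): Travel of the red stop button in m: 0 = up, 0.006 = pressed.
- jar: Loose amber jar with a white cap, 44 mm across, 62 mm high, standing behind the pod. Origin under its centre. Leave it.
- rack: Loose blue vial rack with small vials, 50 x 90 mm, 40 mm high, behind the stop box. Origin under its centre. Leave it.
- wrench: Loose steel wrench 130 mm long lying on the bench on the robot's side of the stop box. Origin on its underside, near mid-length, x axis along it. Leave it.

How it is judged:
On the way, in this order (a step that is already met when the one before it is completed fails the run):
1. the fingers push the guard open (50 mm or more of its 56 mm) (value of joint guard above 0.05 m and contact force between the fingers and guard above 0.3 N), for 0.02 s.
2. both blue keys are down together (5 mm or more of 6) under the fingers for 2 s without a break (value of joint each of key_left, key_right above 0.005 m and contact force between the fingers and key_left above 0.5 N and contact force between the fingers and key_right above 0.5 N), for 2 s.
At the end, for the whole second after the job is handed in: Both blue keys have come back up (under 1 mm of travel), the guard is open (48 mm or more of 56 mm), the red stop button is up, and the jar, rack and wrench are within 15 mm of where they began and not tipped (value of joint each of key_left, key_right, stop below 0.001 m and value of joint guard above 0.048 m and distance of each of jar, rack, wrench from where it was at the start of the episode below 0.015 m and angle between each of jar, rack, wrench's own z axis and vertical below 0.2 rad); the robot touches nothing.
It fails at once if one blue key is pressed down (over 4 mm) while the other is up (under 1 mm) ((value of joint key_left above 0.004 m and value of joint key_right below 0.001 m) or (value of joint key_right above 0.004 m and value of joint key_left below 0.001 m)).
It fails at once if the red stop button is pressed (over 2 mm) (value of joint stop above 0.002 m).
It fails at once if the jar, rack or wrench is moved or lifted (over 15 mm) (distance of any of jar, rack, wrench from where it was at the start of the episode above 0.015 m).
It also fails if it takes over 48 s, if anything falls off the work surface, if the arm or the gripper's body presses on something with over 40 N, if the wrist force passes 120 N, or if a joint passes its speed limit or range.

## Working session

There is one attempt and no reset: what is moved stays moved. The work goes in short steps, Python scripts to look and compute and a shell command to move; the robot and the scene stay as the last step left them, time stands still between calls to the robot, and variables do not carry over. Pictures are saved under pics/ and viewed, about 8 in all and at most 12, crops included, and the job is handed in when it is done.

```bash
mkdir -p pics; cat > h.py <<'E'
import numpy as np,cv2
from station import r
def grab(n,f):
    d=r.grab_frame(n); cv2.imwrite('pics/'+f,d['color']); np.savez('pics/'+f+'.npz',**d); return d
def ray(d,uv,z):
    K=d['camera_matrix'];T=d['cam_to_world']
    v=T[:3,:3]@np.linalg.solve(K,[uv[0],uv[1],1]); c=T[:3,3]
    return c+v*(z-c[2])/v[2]
def proj(d,P):
    T=np.linalg.inv(d['cam_to_world']);q=d['camera_matrix']@(T[:3,:3]@np.array(P)+T[:3,3]);return q[:2]/q[2]
def blobs(d,lo,hi,amin=60):
    m=cv2.inRange(cv2.cvtColor(d['color'],cv2.COLOR_BGR2HSV),np.array(lo),np.array(hi))
    n,_,s,c=cv2.connectedComponentsWithStats(m)
    return [(c[i].round(1),s[i].tolist()) for i in range(1,n) if s[i][4]>amin]
E
python3 - <<'E'
from h import *
s=r.sense();print(s['time_s'],s['eef_pos'],s['eef_rot'].round(3) if hasattr(s['eef_rot'],'round') else s['eef_rot'],s['grip_width'])
d=grab('top','t1.png');print(d['cam_to_world'].round(3))
print('blue',blobs(d,(95,90,50),(130,255,255)));print('yel',blobs(d,(18,100,80),(35,255,255)))
E
```

```text
0.0 [0.12456507 0.50968367 0.23044025] [[ 0.971 -0.     0.237]
 [-0.237 -0.002  0.971]
 [-0.    -1.    -0.002]] 0.08543956373411574
[[-0.01  -0.994  0.11   0.475]
 [-1.     0.014  0.027 -0.007]
 [-0.028 -0.11  -0.994  0.828]
 [ 0.     0.     0.     1.   ]]
blue [(array([438.6, 197.7]), [412, 180, 56, 35, 1233]), (array([610.4, 223.1]), [592, 181, 38, 84, 1273]), (array([232.6, 278.6]), [225, 270, 17, 18, 225]), (array([266.3, 285.7]), [259, 277, 16, 18, 222])]
yel [(array([445.5, 253.9]), [417, 226, 60, 55, 2014]), (array([253.5, 256.3]), [222, 242, 63, 30, 1132])]
```

View pics/t1.png

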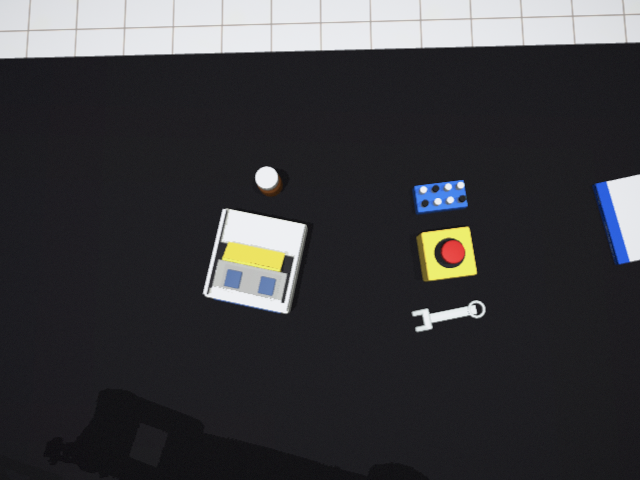

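The top view shows the pod around pixel (255,260), with its keys at (233,279) and (266,286) and the yellow lip at (253,256). The stop box is far to the right at (447,253), and the jar is behind the pod at (267,180).

```bash
cat > loc.py <<'E'
from h import *
def keys(d):
    b=[x for x in blobs(d,(95,90,50),(130,255,255)) if 0.5<x[1][2]/x[1][3]<2 and x[1][4]<600]
    return [ray(d,x[0],.053) for x in b]
E
python3 - <<'E'
from loc import *
d=dict(np.load('pics/t1.png.npz'))
k=keys(d);L,R=k[0],k[1];print(L,R,np.linalg.norm(L-R))
v=(L-R)/np.linalg.norm(L-R);yaw=np.arctan2(-v[0],v[1]);px=np.array([np.cos(yaw),np.sin(yaw),0])
print('yaw',yaw,'mid',(L+R)/2)
m=cv2.inRange(cv2.cvtColor(d['color'],cv2.COLOR_BGR2HSV),(18,100,80),(35,255,255));m[:,350:]=0
c=max(cv2.findContours(m,0,2)[0],key=cv2.contourArea)
q=cv2.approxPolyDP(c,4,True)[:,0];print([(p.tolist(),ray(d,p,.076).round(4)[:2],((ray(d,p,.060)-(L+R)/2)@px).round(4),((ray(d,p,.076)-(L+R)/2)@px).round(4)) for p in q])
# housing corners via white mask
d2=grab('scene','s1.png')
for P in (L,R): print(proj(d2,P))
print(blobs(d2,(95,90,50),(130,255,255)))
s=r.sense();z=np.array(s['eef_rot'])[:,2];print('jaw yaw',np.arctan2(-z[0],z[1]))
E
```

```text
[0.50448586 0.16749296 0.053     ] [0.49165063 0.10915719 0.053     ] 0.05973110484217979
yaw -0.21657245082675422 mid [0.49806824 0.13832507 0.053     ]
[([222, 256], array([0.5418, 0.1807]), np.float64(0.0341), np.float64(0.0336)), ([280, 271], array([0.5154, 0.0828]), np.float64(0.0292), np.float64(0.0288)), ([284, 254], array([0.5438, 0.0761]), np.float64(0.0591), np.float64(0.058)), ([229, 242], array([0.5653, 0.1691]), np.float64(0.0601), np.float64(0.0591))]
[341.99371213 179.91033421]
[312.912736  192.5225139]
[(array([396.9,  59.3]), [114, 0, 526, 147, 15444]), (array([21.7, 88. ]), [0, 66, 49, 46, 1496]), (array([339.6, 180.4]), [333, 177, 15, 8, 68]), (array([310.5, 194.4]), [304, 189, 15, 14, 102]), (array([232.6, 405.8]), [188, 362, 87, 88, 3060])]
jaw yaw -0.23975614556039113
```

View pics/s1.png

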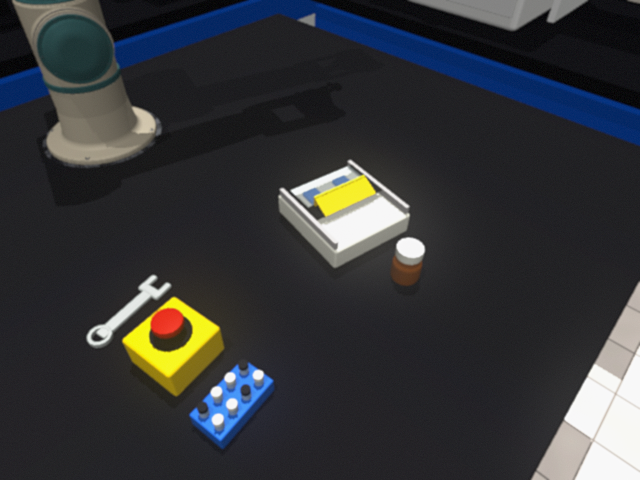

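```bash
python3 -m crank '[[2.5,-2.5,-0.4,0],[2.5,-2.5,-0.4,0],[2.5,-2.5,-0.4,0],[2.5,-2.5,-0.4,0],[2.5,-2.5,-0.4,0],[2.5,-2.5,-0.4,0],[2.5,-2.5,-0.4,0],[2.5,-2.5,-0.4,0],[2.5,-2.5,-0.4,0],[2.5,-2.5,-0.4,0.015]]' 54
python3 -m crank '[[2.4,-2.4,-0.4,0],[2.4,-2.4,-0.4,0],[2.4,-2.4,-0.4,0],[2.4,-2.4,-0.4,0],[2.4,-2.4,-0.4,0],[0,0,0,0],[0,0,0,0]]'
cat > near.py <<'E'
import sys
from loc import *
d=grab('wrist',sys.argv[1]);s=r.sense();p=np.array(s['eef_pos']);z=np.array(s['eef_rot'])[:,2]
print(s['time_s'],'tcp',p,'jaw yaw',np.arctan2(-z[0],z[1]),'w',s['grip_width'])
print('F',s['wrist_force'])
for c,st in blobs(d,(95,90,50),(130,255,255)): print('blue',c,st,ray(d,c,.053))
m=cv2.inRange(cv2.cvtColor(d['color'],cv2.COLOR_BGR2HSV),(18,100,80),(35,255,255))
cs=[c for c in cv2.findContours(m,0,2)[0] if cv2.contourArea(c)>300]
for c in cs:
    for q in cv2.approxPolyDP(c,6,True)[:,0]: print('yel',q,ray(d,q,.076),ray(d,q,.060))
E
python3 near.py w1.png
```

```text
time_s: 0.93
eef_pos: [0.3754, 0.2584, 0.1909]
eef_rot: [[0.975, -0.0, 0.223], [-0.223, -0.0, 0.975], [-0.0, -1.0, -0.0]]
wrist_force: [0.7, 0.5, -0.1]
grip_width: 0.0462
time_s: 1.52
eef_pos: [0.4949, 0.1388, 0.1703]
eef_rot: [[0.974, -0.002, 0.226], [-0.226, -0.0, 0.974], [-0.002, -1.0, -0.001]]
wrist_force: [0.6, 0.7, 0.5]
grip_width: 0.0463
1.5667 tcp [0.49445158 0.13979626 0.17074958] jaw yaw -0.22592578500448313 w 0.04634273605866099
F [-1.86045105  0.19291736 -0.71014628]
blue [324.9 186.4] [249, 183, 155, 7, 726] [0.45735082 0.14752569 0.053     ]
blue [287.4 243.6] [270, 225, 35, 39, 1265] [0.4928403  0.11024594 0.053     ]
blue [366.3 242.7] [350, 224, 34, 39, 1286] [0.50557791 0.16854439 0.053     ]
blue [ 12.7 429.5] [0, 417, 37, 28, 323] [ 0.60333991 -0.16956794  0.053     ]
yel [  7 302] [ 0.48400543 -0.09454595  0.076     ] [ 0.48769931 -0.11117105  0.06      ]
yel [  0 304] [ 0.48431401 -0.10020626  0.076     ] [ 0.48802858 -0.11721099  0.06      ]
yel [  0 412] [ 0.57019086 -0.14336989  0.076     ] [ 0.57966488 -0.16326945  0.06      ]
yel [ 54 373] [ 0.5466486  -0.08645527  0.076     ] [ 0.55454373 -0.10253777  0.06      ]
yel [259 288] [0.51452188 0.08596996 0.076     ] [0.52026238 0.08145141 0.06      ]
yel [269 291] [0.51835869 0.0923225  0.076     ] [0.52435651 0.08822998 0.06      ]
yel [270 322] [0.54220413 0.08653167 0.076     ] [0.54980119 0.08205078 0.06      ]
yel [378 321] [0.55926089 0.16402147 0.076     ] [0.56800188 0.16473755 0.06      ]
yel [379 292] [0.53684884 0.1689749  0.076     ] [0.54408674 0.17002318 0.06      ]
yel [398 293] [0.54067695 0.18211713 0.076     ] [0.54817158 0.18404682 0.06      ]
yel [394 283] [0.53245833 0.18065382 0.076     ] [0.53940177 0.18248537 0.06      ]
```

View pics/w1.png

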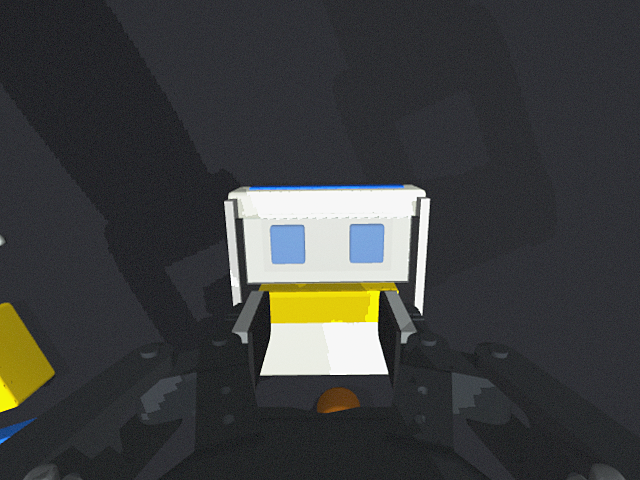

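The keys in the wrist view are at (287,244) and (366,243), 60 mm apart, and agree with the top view to about 1 mm. The lip is the yellow band near row 288. I'll go down in front of it.

```bash
python3 -m crank '[[0.4,-0.1,-2,0.01],[0,0,-2,0],[0,0,-2,0],[0,0,-2,0],[0,0,-1.5,0],[0,0,-0.7,0],[0,0,-0.5,0],[0,0,0,0],[0,0,0,0],[0,0,0,0]]'
python3 near.py w2.png
```

```text
time_s: 2.4
eef_pos: [0.4993, 0.1394, 0.0656]
eef_rot: [[0.977, 0.002, 0.213], [-0.213, 0.001, 0.977], [0.002, -1.0, 0.001]]
wrist_force: [1.3, 0.0, -0.7]
grip_width: 0.0461
2.45 tcp [0.49927756 0.13925617 0.06551757] jaw yaw -0.21465187080887346 w 0.046204583526882025
F [-0.60581017 -0.16727843  1.02542412]
blue [325.6 200.6] [203, 197, 245, 9, 1918] [0.45632554 0.14876471 0.053     ]
blue [265.3 285.8] [234, 262, 57, 61, 2396] [0.4895381  0.11266515 0.053     ]
blue [385.9 285.7] [361, 263, 57, 60, 2310] [0.50152978 0.16795499 0.053     ]
yel [254 390] [0.52748538 0.10122382 0.076     ] [0.53886153 0.09503337 0.06      ]
yel [257 406] [0.53582263 0.10032094 0.076     ] [0.54819718 0.09402236 0.06      ]
yel [317 412] [0.54461929 0.12563926 0.076     ] [0.55804727 0.12237263 0.06      ]
yel [391 406] [0.54851792 0.15843406 0.076     ] [0.56241278 0.15909471 0.06      ]
yel [394 393] [0.54208244 0.16082347 0.076     ] [0.55520663 0.16177026 0.06      ]
yel [383 357] [0.52326922 0.15913654 0.076     ] [0.53414046 0.15988132 0.06      ]
yel [265 357] [0.51257885 0.11013911 0.076     ] [0.52216988 0.10501629 0.06      ]
```

View pics/w2.png

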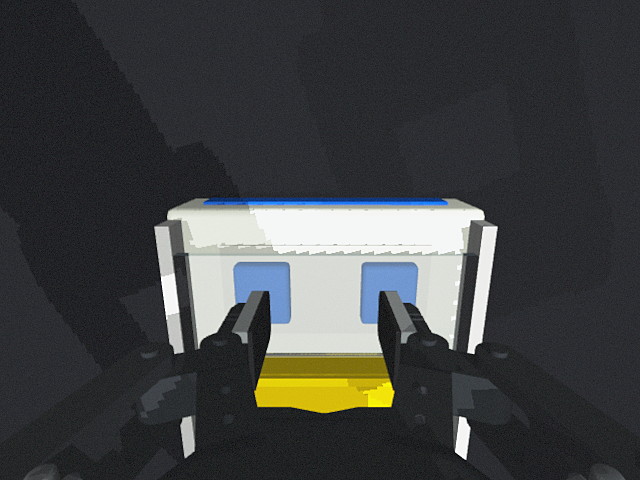

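```bash
python3 -m crank '[[0,0,-0.4,0],[0.68,-0.15,0,0],[0.98,-0.21,0,0],[0.98,-0.21,0,0],[0.98,-0.21,0,0],[0.98,-0.21,0,0],[0.98,-0.21,0,0],[0.68,-0.15,0,0],[0,0,0,0]]'
python3 -m crank '[[0.29,-0.06,0,0],[0,0,0,0],[0,0,0,0]]'
python3 near.py w3.png
```

```text
time_s: 3.2
eef_pos: [0.5624, 0.125, 0.0602]
eef_rot: [[0.977, 0.0, 0.214], [-0.214, 0.0, 0.977], [0.0, -1.0, 0.0]]
wrist_force: [0.7, -0.2, 0.1]
grip_width: 0.046
time_s: 3.45
eef_pos: [0.5641, 0.1249, 0.0603]
eef_rot: [[0.977, 0.0, 0.213], [-0.213, 0.0, 0.977], [0.0, -1.0, 0.0]]
wrist_force: [0.1, -0.9, -0.2]
grip_width: 0.0461
3.5 tcp [0.56407446 0.12497259 0.06040289] jaw yaw -0.2146762381374701 w 0.04654460147404227
F [ 0.09399001  1.1456405  -0.42437333]
blue [253.3 148.2] [219, 111, 68, 76, 4816] [0.49311664 0.11022011 0.053     ]
blue [399.1 148.2] [366, 111, 68, 76, 4814] [0.50574838 0.16830663 0.053     ]
yel [271 328] [0.56202937 0.10312401 0.076     ] [0.57005682 0.09870651 0.06      ]
yel [255 394] [0.59054499 0.08875663 0.076     ] [0.60212475 0.08254932 0.06      ]
yel [393 395] [0.60342124 0.14551488 0.076     ] [0.61660505 0.14637819 0.06      ]
yel [377 328] [0.57100893 0.14435818 0.076     ] [0.58015501 0.1450774  0.06      ]
```

View pics/w3.png

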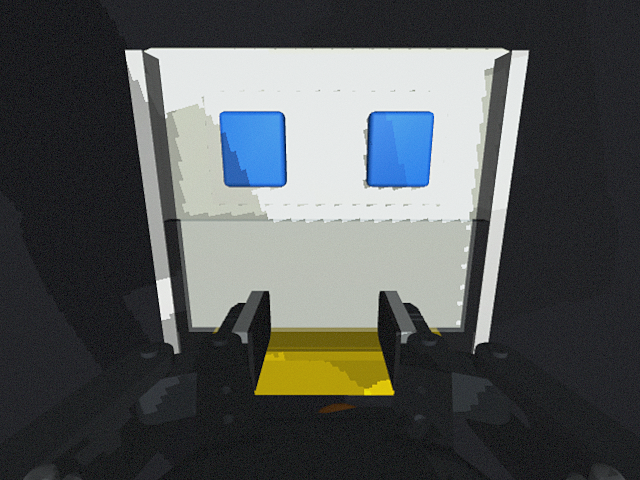

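The guard is at about 51 mm by the lip base at row 328, and the keys are now uncovered. I'll push on to the end stop.

```bash
python3 -m crank '[[0.29,-0.06,0,0],[0.2,-0.04,0,0],[0,0,0,0],[0,0,0,0],[0,0,0,0]]'
python3 -m crank '[[0.1,-0.02,0,0],[0,0,0,0],[0,0,0,0],[0,0,0,0]]'
python3 -m crank '[[0.1,-0.02,0,0],[0,0,0,0],[0,0,0,0],[0,0,0,0]]'
python3 -m crank '[[0.1,-0.02,0,0],[0,0,0,0],[0,0,0,0],[0,0,0,0]]'
```

```text
time_s: 3.92
eef_pos: [0.5692, 0.1239, 0.0604]
eef_rot: [[0.977, 0.0, 0.213], [-0.213, 0.0, 0.977], [0.0, -1.0, 0.0]]
wrist_force: [-0.2, -0.1, 0.3]
grip_width: 0.0465
time_s: 4.25
eef_pos: [0.5696, 0.1238, 0.0603]
eef_rot: [[0.977, -0.001, 0.213], [-0.213, 0.0, 0.977], [-0.001, -1.0, -0.0]]
wrist_force: [-5.3, -0.0, 2.2]
grip_width: 0.0457
time_s: 4.58
eef_pos: [0.5697, 0.1238, 0.0603]
eef_rot: [[0.977, -0.004, 0.213], [-0.213, 0.0, 0.977], [-0.004, -1.0, -0.001]]
wrist_force: [-10.2, 0.7, 5.4]
grip_width: 0.0459
time_s: 4.92
eef_pos: [0.5697, 0.1238, 0.0602]
eef_rot: [[0.977, -0.006, 0.213], [-0.213, 0.0, 0.977], [-0.006, -1.0, -0.001]]
wrist_force: [-16.2, 1.8, 9.3]
grip_width: 0.046
```

The end stop is reached: force is rising while the pose is stuck, and the lip works out to 83 mm past the keys, as expected. Next I back off, lift and go over the keys.

```bash
python3 -m crank '[[-0.5,0.1,0,0],[-0.5,0.1,0.5,0],[-0.5,0.1,1.5,0],[-1,0.22,1,0],[-1.5,0.33,0,0],[-1.5,0.33,0,0],[-1.5,0.33,0,0],[-0.4,0.09,0,0],[0,0,-1,0],[0,0,0,0]]'
python3 -m crank '[[0,0,0,0],[0,0,0,0]]'
python3 near.py w4.png
```

```text
time_s: 5.75
eef_pos: [0.4978, 0.1391, 0.0788]
eef_rot: [[0.977, -0.001, 0.213], [-0.213, -0.0, 0.977], [-0.001, -1.0, -0.001]]
wrist_force: [-0.9, -0.5, -0.3]
grip_width: 0.0463
time_s: 5.92
eef_pos: [0.4986, 0.1391, 0.0801]
eef_rot: [[0.977, -0.0, 0.214], [-0.214, -0.0, 0.977], [-0.0, -1.0, -0.0]]
wrist_force: [0.2, 0.2, 0.1]
grip_width: 0.0463
5.9667 tcp [0.498599   0.13909731 0.0801976 ] jaw yaw -0.2152329884787135 w 0.045884198168564594
F [-0.00225819  0.47124472  0.08927861]
blue [325.9 198. ] [213, 195, 227, 7, 1553] [0.45658278 0.1485029  0.053     ]
blue [269.8 278.8] [242, 254, 52, 57, 2384] [0.49080238 0.11185701 0.053     ]
blue [382.9 278.5] [359, 255, 53, 56, 2350] [0.50292207 0.16818609 0.053     ]
```

View pics/w4.png

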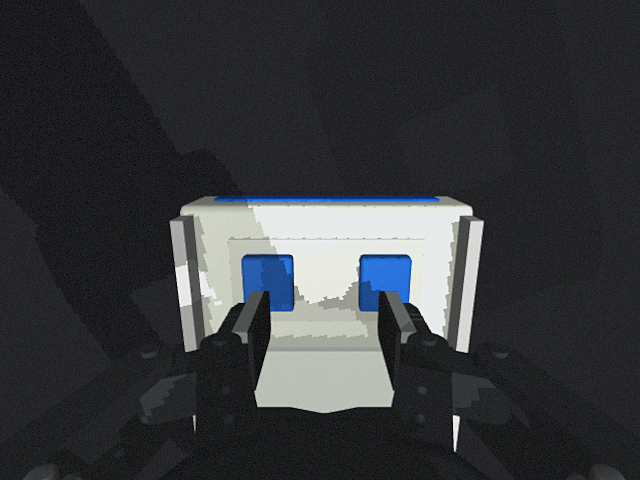

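The fingers straddle symmetrically over the keys at (270,279) and (383,279), and the guard plate is clear. I'll go down in small steps and watch the force.

```bash
python3 -m crank '[[0,0,-1,0],[0,0,-1,0],[0,0,-0.6,0],[0,0,0,0],[0,0,0,0],[0,0,0,0]]'
python3 -m crank '[[0,0,-0.2,0],[0,0,-0.2,0],[0,0,0,0],[0,0,0,0],[0,0,0,0]]'
python3 -m crank '[[0,0,-0.2,0],[0,0,0,0],[0,0,0,0],[0,0,0,0]]'
python3 -m crank '[[0,0,-0.2,0],[0,0,0,0],[0,0,0,0],[0,0,0,0]]'
```

```text
time_s: 6.47
eef_pos: [0.4982, 0.1393, 0.0544]
eef_rot: [[0.977, 0.0, 0.213], [-0.213, 0.0, 0.977], [0.0, -1.0, 0.0]]
wrist_force: [-0.5, -0.5, 0.4]
grip_width: 0.0464
time_s: 6.88
eef_pos: [0.4983, 0.1394, 0.0507]
eef_rot: [[0.977, 0.001, 0.213], [-0.213, 0.0, 0.977], [0.001, -1.0, 0.0]]
wrist_force: [-0.3, 0.5, 2.7]
grip_width: 0.0459
time_s: 7.22
eef_pos: [0.4983, 0.1394, 0.0486]
eef_rot: [[0.977, 0.001, 0.213], [-0.213, 0.0, 0.977], [0.001, -1.0, 0.0]]
wrist_force: [0.7, -0.8, 2.6]
grip_width: 0.0463
time_s: 7.55
eef_pos: [0.4983, 0.1394, 0.0466]
eef_rot: [[0.977, 0.001, 0.213], [-0.213, 0.0, 0.977], [0.001, -1.0, 0.0]]
wrist_force: [1.0, 0.6, 3.6]
grip_width: 0.046
```

```bash
python3 -m crank '[[0,0,-0.2,0],[0,0,0,0],[0,0,0,0],[0,0,0,0]]'
python3 -m crank '[[0,0,-0.2,0],[0,0,0,0],[0,0,0,0],[0,0,0,0]]'
python3 -m crank '[[0,0,-0.1,0],[0,0,0,0],[0,0,0,0],[0,0,0,0]]'
```

```text
time_s: 7.88
eef_pos: [0.4983, 0.1394, 0.0447]
eef_rot: [[0.977, 0.001, 0.213], [-0.213, 0.0, 0.977], [0.001, -1.0, 0.0]]
wrist_force: [0.5, 0.7, 6.4]
grip_width: 0.046
time_s: 8.22
eef_pos: [0.4984, 0.1394, 0.0445]
eef_rot: [[0.977, 0.001, 0.213], [-0.213, 0.0, 0.977], [0.001, -1.0, 0.0]]
wrist_force: [-7.3, -0.7, 18.9]
grip_width: 0.0462
time_s: 8.55
eef_pos: [0.4984, 0.1394, 0.0444]
eef_rot: [[0.977, 0.001, 0.213], [-0.213, 0.0, 0.977], [0.001, -1.0, 0.0]]
wrist_force: [-11.0, -2.9, 25.7]
grip_width: 0.0463
```

Both keys have bottomed: the force jumped from 6 N to 19 N and then 26 N. I'll hold and check the left/right balance.

```bash
for i in 1 2; do python3 -m crank '[[0,0,0,0],[0,0,0,0],[0,0,0,0],[0,0,0,0],[0,0,0,0],[0,0,0,0],[0,0,0,0],[0,0,0,0],[0,0,0,0],[0,0,0,0]]' | tail -2; done
python3 - <<'E'
from h import *
grab('wrist','w5.png');s=r.sense();R=np.array(s['eef_rot']);print(s['time_s'],s['eef_pos'],'F tool',R.T@s['wrist_force'],'M tool',R.T@s['wrist_torque'],'tilt z',R[2,2])
E
```

```text
wrist_force: [-11.1, -2.8, 25.5]
grip_width: 0.046
wrist_force: [-10.2, -2.3, 24.8]
grip_width: 0.0463
10.2667 [0.49845789 0.13942235 0.04437601] F tool [-11.56808503 -25.39393688  -3.77317194] M tool [-0.80754513  0.05537481  1.81090074] tilt z 0.00038438551093385507
```

View pics/w5.png

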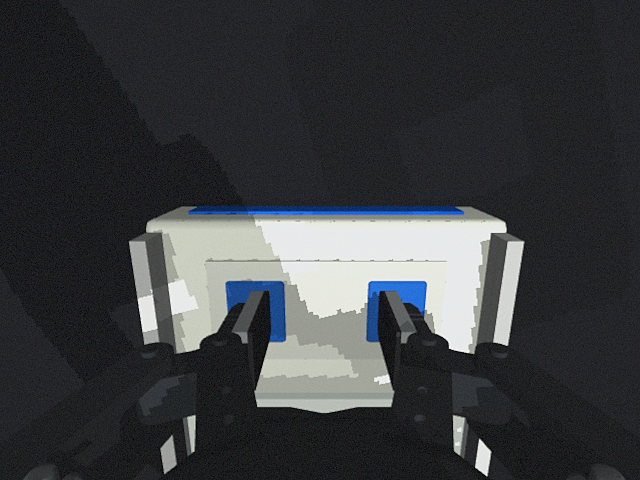

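Both key caps look equally sunk at (255,311) and (397,311). The load is balanced and the tool is level. I'll hold longer for margin, then lift straight off.

```bash
python3 -m crank '[[0,0,0,0],[0,0,0,0],[0,0,0,0],[0,0,0,0],[0,0,0,0],[0,0,0,0],[0,0,0,0],[0,0,0,0],[0,0,0,0],[0,0,0,0]]'
python3 -m crank '[[0,0,0.4,0],[0,0,0.5,0],[0,0,1,0],[0,0,2,0],[0,0,2,0],[0,0,2,0],[0,0,2,0],[0,0,0,0],[0,0,0,0],[0,0,0,0]]'
python3 -m crank '[[-1.5,0.3,1,0],[-1.5,0.3,1,0],[-1.5,0.3,1,0],[0,0,0,0],[0,0,0,0],[0,0,0,0]]'
python3 near.py w6.png
```

```text
time_s: 11.1
eef_pos: [0.4985, 0.1394, 0.0444]
eef_rot: [[0.977, 0.001, 0.213], [-0.213, 0.0, 0.977], [0.001, -1.0, 0.0]]
wrist_force: [-11.0, -1.4, 25.3]
grip_width: 0.0459
time_s: 11.93
eef_pos: [0.4973, 0.1391, 0.139]
eef_rot: [[0.977, -0.002, 0.213], [-0.213, -0.0, 0.977], [-0.002, -1.0, -0.001]]
wrist_force: [-0.5, 0.1, 0.5]
grip_width: 0.046
time_s: 12.43
eef_pos: [0.453, 0.1481, 0.1689]
eef_rot: [[0.977, -0.002, 0.213], [-0.213, -0.001, 0.977], [-0.002, -1.0, -0.001]]
wrist_force: [-0.1, -0.2, 0.2]
grip_width: 0.0466
12.4833 tcp [0.45308374 0.14800706 0.16891212] jaw yaw -0.21499662563827576 w 0.04614104045261696
F [-0.30599506  0.51067874 -0.7702846 ]
blue [326.4 239.3] [252, 236, 150, 7, 951] [0.45395452 0.14905006 0.053     ]
blue [288.5 296. ] [272, 278, 34, 37, 1199] [0.49260392 0.11029287 0.053     ]
blue [364.2 295.7] [349, 278, 33, 37, 1151] [0.5049719  0.16839027 0.053     ]
yel [263 405] [0.56890939 0.07320201 0.076     ] [0.58119514 0.06722556 0.06      ]
yel [317 412] [0.58431327 0.11320415 0.076     ] [0.59763808 0.10992602 0.06      ]
yel [390 406] [0.5909908  0.17047686 0.076     ] [0.60476603 0.17106201 0.06      ]
yel [386 395] [0.58028948 0.16910245 0.076     ] [0.59334286 0.16959489 0.06      ]
yel [266 395] [0.56047078 0.07785986 0.076     ] [0.57218731 0.0721976  0.06      ]
yel [ 16 340] [ 0.47459868 -0.09124404  0.076     ] [ 0.48052277 -0.10831308  0.06      ]
yel [  0 344] [ 0.47516801 -0.10436117  0.076     ] [ 0.4811305  -0.12231502  0.06      ]
yel [  0 444] [ 0.55991892 -0.14565022  0.076     ] [ 0.57159823 -0.16638918  0.06      ]
yel [ 57 403] [ 0.532831   -0.08414448  0.076     ] [ 0.54268311 -0.10073463  0.06      ]
```

View pics/w6.png

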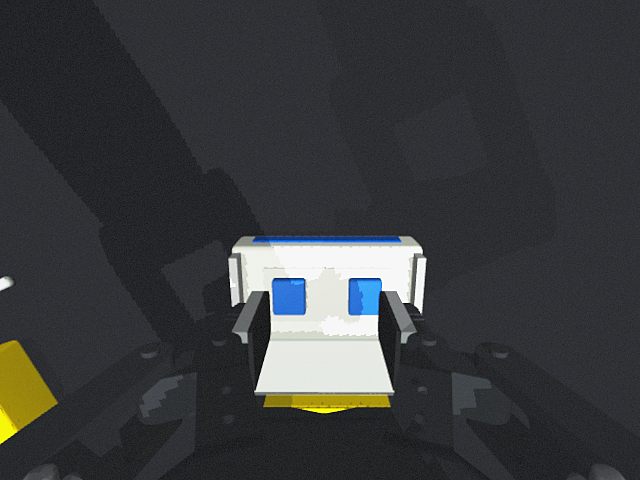

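The keys are up, and the plate edge and lip are still at the far end. I'll do a last check of the guard and the loose items from the fixed cameras.

```bash
python3 -m crank '[[-2,2,1,0],[-2,2,1,0],[-2,3,1,0],[0,3,1,0],[0,3,0,0],[0,3,0,0],[0,0,0,0],[0,0,0,0]]' | head -2
python3 - <<'E'
from h import *
d0=dict(np.load('pics/t1.png.npz'));d=grab('top','t2.png')
mid=np.array([.4987,.139,.053]);px=np.array([.977,-.214,0])
m=cv2.inRange(cv2.cvtColor(d['color'],cv2.COLOR_BGR2HSV),(18,100,80),(35,255,255));m[:,350:]=0
for c in cv2.findContours(m,0,2)[0]:
    if cv2.contourArea(c)>100:
        for q in cv2.approxPolyDP(c,4,True)[:,0]: print(q,(ray(d,q,.076)-mid)@px,(ray(d,q,.06)-mid)@px)
for n,a,b in(('blue',(95,90,50),(130,255,255)),('red',(0,120,80),(8,255,255)),('jar',(5,120,40),(16,255,255))):
    print(n,[(x[0],x[1][4]) for x in blobs(d0,a,b,30)],[(x[0],x[1][4]) for x in blobs(d,a,b,30)])
w=cv2.absdiff(d0['color'],d['color']).max(2)
print('wrench diff',(w[295:340,405:495]>60).sum(),'rack',(w[175:217,405:475]>60).sum(),'jar',(w[160:200,248:288]>60).sum())
E
```

```text
time_s: 13.15
eef_pos: [0.393, 0.309, 0.2088]
[229 225] 0.086929031912105 0.08860841654809683
[287 239] 0.08330009112985712 0.08490229415092357
[291 222] 0.11294628313120729 0.11517901200330043
[236 211] 0.11277237726737945 0.1150014074471487
blue [(array([438.6, 197.7]), 1233), (array([610.4, 223.1]), 1273), (array([232.6, 278.6]), 225), (array([266.3, 285.7]), 222)] [(array([438.6, 197.7]), 1232), (array([610.4, 223.1]), 1273), (array([232.7, 278.5]), 246), (array([266.5, 285.6]), 250)]
red [(array([452.4, 251.5]), 453)] [(array([452.4, 251.5]), 451)]
jar [(array([273.1, 189.4]), 157)] [(array([273.2, 189.3]), 158)]
wrench diff 0 rack 0 jar 0
```

View pics/t2.png

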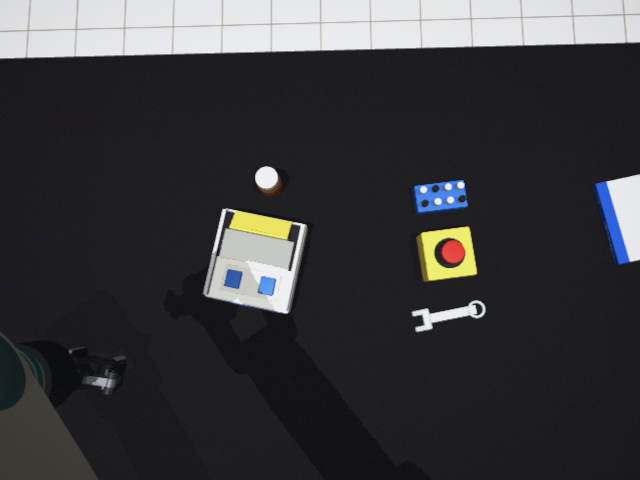

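The lip is about 85 mm past the keys (83 mm nominal when fully open). The keys are up at (233,279) and (267,286), the jar, rack, wrench and stop button have not moved, and the arm is clear.

```bash
python3 -c "
from station import r
r.job_done()"
```

```text
the job is handed in; nothing more can be done
```

I pushed the guard open by its yellow lip and pressed both blue keys together. They stayed fully down for about 2.9 s, then I lifted straight off and handed the job in at about 13 s of the 48 s allowed.

- **Guard:** The fingers pushed it until the force rose to 16 N with no further movement, so it was at its end stop. The last top view puts the lip about 85 mm past the keys, against 83 mm nominal when fully open.
- **Keys:** The force jumped from 6 N to 19 N and then held at about 25 N, with the tool level and the load balanced, so both keys had bottomed. After the release the wrist force read about zero and both keys looked up in the top view.
- **Other items:** The jar, rack, wrench and stop button show no change between the first and last top views. The arm ended clear of everything.

**Disagreement:** The last wrist-camera view gave the lip at 73 or 86 mm past the keys, because I could not tell whether the edge I saw was the lip's top or its base. The top view settled it at about 85 mm. The job-done call gives no verdict.

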